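# Move light-sensitive sample slides from the interlocked drawer into the dark box

### The arm

A 7-joint arm with a two-finger parallel gripper is mounted at the origin on the work surface. World frame = base frame: x ahead of the robot, y to its left, z up, the work surface at z = 0. Lengths are in m, angles in rad, forces in N, time in s.
With the tool pointing down it reaches from about 0.425 to 0.925 m from the base axis. Payload 6.8 kg.
Tool frame: the origin (TCP) lies on the front face of the gripper's body, between the roots of the fingers; the fingertips stand 73 mm ahead of it and the grasp point (between the pads) lies 54 mm ahead of it (env.nose_length is the distance from the TCP to the fingertips, in m); z points along the fingers, y is the direction in which the jaws open and shut (so a half turn about z gives the same grasp; the last joint's range is limited). The gripper opens to 85 mm and grips with 20 to 120 N. Pads are 22 mm wide; open, the fingers measure 114 mm over their backs; the gripper's body (76 mm by 85 mm) begins 54 mm behind the grasp point. The pads swing forward as they close: fully open they stand 13 mm farther back than shut.
Start: joints at [1.187, 0.477, 0.022, 1.555, -0.011, 1.109, -0.083], TCP at [0.184, -0.65, 0.304] pointing down, gripper open.
Joint ranges: [-2.96, 2.96], [-0.34, 2.1], [-1.41, 1.46], [0.24, 2.44], [-1.37, 4.51], [0.17, 1.92], [-2.96, 2.96]. Speed limits (rad/s): [2.39, 2.39, 3.14, 3.14, 3.14, 3.14, 3.14].

### API

Orientations are given as a unit quaternion [w, x, y, z].
In Python, from cell import env, kin, camera, calibration, job gives the robot as it stands. The module is installed in compiled form; this text tells all that it offers. Calls block until the motion is done:
- env.reach(position, orientation): joint-space move of the TCP to a pose.
- env.movel(position, velocity=0.15, rot=None, stop_force=None): straight line of the TCP; rot=None keeps the orientation; velocity is the mean speed in m/s. With stop_force (N) it stops when the force on the tool has changed by that much, and returns True; else False.
- env.goto_joints(angles): joint-space move.
- env.grip(opening, f_grip=None): finger opening in m; f_grip is the grip in N (None keeps the last); returns when the fingers have stopped.
- env.dwell(seconds).
- kin.inverse_kinematics(position, orientation): joint angles nearest the present ones, or None.
- env.get_state(): the state.
- camera(name): name is "scene" or "top"; returns (picture, depth): 384x512x3 uint8, blue, green, red; 384x512 float32, m along the optical axis (not along the pixel's ray), 0 where there is no reading.
- calibration(name): a dict with "fx", "fy", "cx", "cy" (pixels), "rvec" (rotation vector, rad) and "tvec" (3), from world to camera coordinates, as OpenCV has them. Camera axes: x right, y down, z forward; pixel columns grow to the right and rows downward; lengths in m; the calibration is good to about 2 mm. A picture is of the moment at which its call begins. calibration takes no time and is no camera call.
A pose or a line that the arm cannot do raises env.PlanningError and nothing moves.
- job.job_done(): hands the job in, once; it reports no verdict.
The state is a dict: "time": time; "qpos": joint angles; "joint_velocities": joint speeds; "joint_torque": joint torques, N m; "tcp_pos": TCP position; "orientation": TCP orientation; "force": force on the tool from outside, world axes, zero at the start; "torque": the same for the moment, N m; "opening": finger opening in m.
Only numpy, scipy, OpenCV 4.12 (cv2) and the standard library are available. Lean on these libraries where they do the work, as an engineer would, in place of code of your own. Each camera call takes 0.05 s, during which the arm holds its last target. There are 200 camera calls.

### The job

The light-sensitive sample slides (three or four) are in the wide drawer of the grey chest, which is locked by its interlock as long as the narrow drawer beside it stands open. Shut the narrow drawer, open the wide one, and post every slide through the sprung light flap of the black transfer box until it has dropped right inside and the flap has fallen shut behind it. Finish with both drawers fully shut, and leave the mirror mount, the lens tube, the power sensor and the bottle standing where they are.

Things in the scene. Friction and masses are not known exactly. Their poses are not given: they have to be found in the camera images.
- darkbox: black light-tight transfer box fixed to the table, 260 mm deep (x), 150 mm wide (y), 254 mm high; a carrying handle on the roof, 90 mm and more behind the front, rises to 274 mm. Origin on the table under the middle of the front face; x points into the box, z up. Port in the front face: y -36 to 36 mm, z 190 to 246 mm
- ledge_end (a point): outer end, mid-width, of the level, slippery metal loading ledge in front of the port: box frame x = -80 mm, z = 190 mm. From here the ledge runs level to the sill edge at x = 10 mm, between two cheeks (inner faces at y = +-36 mm, tops 8 mm above the ledge); nothing but the ledge stands before the box
- sill_edge (a point): inner edge of the ledge, 10 mm behind the front face. Behind it a slippery ramp drops at 45 degrees into the box, whose foam-lined floor is 185 mm lower. A slide whose middle has passed this edge tips inwards and slips in by itself once it is let go and nothing stands over its tail; if it hangs, a push on its tail sends it in
- port (a point): the point of the ledge's top surface under the port, in the plane of the box's front face (box frame x = 0, y = 0, z = 190 mm); its axes are those of the box
- flap (a joint): light flap of the port, a metal leaf 80 x 57 mm hung from a hinge along the port's upper edge, 8 mm behind the front face; rad, 0 = hanging shut, grows as it swings inwards and up to 1.45. A weak spring (0.003 N m shut to 0.013 N m wide open, under 0.3 N at its lower edge) shuts it; it opens inwards only, when a slide is pushed against it
- drawer_narrow (a joint): narrow left-hand drawer (of +y side) of the grey chest; m pulled out towards the robot side (-x of the chest), 0 = fully shut, at most 0.14; slides with about 1 N of friction. While it is out by more than about 10 mm the interlock bolt locks the wide drawer shut (about 3 mm of play), and the other way round
- drawer_narrow_handle (a point): middle of the narrow drawer's handle, a level steel bar 60 mm long along the chest's y, about 10 mm thick, 35 mm in front of the drawer's face; 62 mm above the table; moves with the drawer; its axes are those of the chest
- drawer_wide (a joint): wide right-hand drawer (-y side) of the chest, in which the sample slides lie; m pulled out, 0 = fully shut, at most 0.16 (then its whole inside is clear of the chest); about 1 N of friction; stays where it is left. Inside 155 mm (x) by 262 mm (y), its floor 15 mm above the table, its low side walls up to 32 mm, front panel up to 86 mm above the table
- drawer_wide_handle (a point): middle of the wide drawer's handle, a level steel bar 120 mm long along the chest's y, about 10 mm thick, 35 mm in front of the drawer's face; 62 mm above the table; moves with the drawer; its axes are those of the chest
- chest: grey drawer chest fixed to the table, 195 mm deep (x), 436 mm wide (y), 95 mm high; origin on the table under its centre, its drawer fronts face -x (their faces at x = -97.5 mm, the shell and top begin 12 mm behind). Two drawers side by side: the narrow one centred at y = 158 mm, the wide one at y = -67 mm
- slide_a_fin (a point): flat black sample slide, a frame 120 x 50 x 8 mm (x long, y wide), 130 to 210 g, round amber window on top; a metal grip fin stands up near its tail (-x) end: 24 mm along x, 10 mm across y, 22 mm tall. This point: the centre of the fin, 20 mm from the tail edge, 40 mm behind the slide's middle and 19 mm above its underside; axes of the slide. May be absent
- slide_b_fin (a point): flat black sample slide, a frame 120 x 50 x 8 mm (x long, y wide), 130 to 210 g, round amber window on top; a metal grip fin stands up near its tail (-x) end: 24 mm along x, 10 mm across y, 22 mm tall. This point: the centre of the fin, 20 mm from the tail edge, 40 mm behind the slide's middle and 19 mm above its underside; axes of the slide. May be absent
- slide_c_fin (a point): flat black sample slide, a frame 120 x 50 x 8 mm (x long, y wide), 130 to 210 g, round amber window on top; a metal grip fin stands up near its tail (-x) end: 24 mm along x, 10 mm across y, 22 mm tall. This point: the centre of the fin, 20 mm from the tail edge, 40 mm behind the slide's middle and 19 mm above its underside; axes of the slide. May be absent
- slide_d_fin (a point): flat black sample slide, a frame 120 x 50 x 8 mm (x long, y wide), 130 to 210 g, round amber window on top; a metal grip fin stands up near its tail (-x) end: 24 mm along x, 10 mm across y, 22 mm tall. This point: the centre of the fin, 20 mm from the tail edge, 40 mm behind the slide's middle and 19 mm above its underside; axes of the slide. May be absent
- mirror_mid (a point): bystander: mirror in a black mount on a short steel post with a 50 mm square foot, 109 mm tall, standing loose on the table; point on its axis 55 mm up
- tube_mid (a point): bystander: black lens tube, 31 mm across and 70 mm tall, standing loose; its centre
- sensor_mid (a point): bystander: black disc-shaped power sensor, 60 mm across and 20 mm thick, lying loose on the table; its centre
- bottle_mid (a point): bystander: amber bottle of lens cleaner, 60 mm across and 130 mm tall, standing loose; its centre

How it is judged:
On the way, in this order (a step that is already met when the one before it is completed fails the run):
1. the narrow drawer has been shut (value of joint drawer_narrow below 0.005 m), for 0.2 s.
2. the wide drawer has been pulled open by at least 120 mm (value of joint drawer_wide above 0.12 m), for 0.2 s.
3. every slide has gone through the flap into the box (z of each of slide_a_fin, slide_b_fin, slide_c_fin, slide_d_fin in the frame of darkbox below 0.16 m and x of slide_a_fin in the frame of darkbox between 0.006 and 0.255 m and y of slide_a_fin in the frame of darkbox between -0.07 and 0.07 m and x of slide_b_fin in the frame of darkbox between 0.006 and 0.255 m and y of slide_b_fin in the frame of darkbox between -0.07 and 0.07 m and x of slide_c_fin in the frame of darkbox between 0.006 and 0.255 m and y of slide_c_fin in the frame of darkbox between -0.07 and 0.07 m and x of slide_d_fin in the frame of darkbox between 0.006 and 0.255 m and y of slide_d_fin in the frame of darkbox between -0.07 and 0.07 m), for 0.2 s.
At the end, for the whole second after the job is handed in: every slide that was there lies at rest inside the black box (its fin below 160 mm in the box frame and between the walls), the flap hangs shut (within 0.08 rad) and both drawers are shut (within 6 mm) (all of step 3 and linear speed of each of slide_a, slide_b, slide_c, slide_d below 0.03 m/s and value of joint flap below 0.08 rad and value of joint each of drawer_narrow, drawer_wide below 0.006 m); the robot touches nothing.
It fails at once if the mirror mount is shifted by more than 40 mm (distance of mirror_mid from where it was at the start of the episode above 0.04 m).
It fails at once if the lens tube is shifted by more than 40 mm (distance of tube_mid from where it was at the start of the episode above 0.04 m).
It fails at once if the power sensor is shifted by more than 40 mm (distance of sensor_mid from where it was at the start of the episode above 0.04 m).
It fails at once if the cleaner bottle is shifted by more than 40 mm (distance of bottle_mid from where it was at the start of the episode above 0.04 m).
Of slide_a, slide_b, slide_c, slide_d only 3 to 4 are there at a start; the rules pass over those that are not, and their reading is None.
At some moment in a run one of slide_a, slide_b, slide_c, slide_d may be knocked a few centimetres aside while the robot is not near it.
It also fails if it takes over 210 s, if anything falls off the work surface, if the arm or the gripper's body presses on something with over 40 N, if the wrist force passes 120 N, or if a joint passes its speed limit or range.

## Working session

There is one attempt and no reset: what is moved stays moved. The work goes in short steps, each a Python script; the robot and the scene stay as the last script left them, time stands still between calls to the robot, and variables do not carry over. Pictures are saved under pics/ and viewed, about 12 in all and at most 16, crops included, and the job is handed in when it is done.

```bash
mkdir -p pics
cat > h.py <<'E'
import numpy as np, cv2
from cell import env, kin, camera, calibration, job
def cal(n):
    c=calibration(n); R,_=cv2.Rodrigues(np.array(c["rvec"],float)); return c,R,np.array(c["tvec"],float).ravel()
def cloud(n,depth):
    c,R,t=cal(n); v,u=np.indices(depth.shape); z=depth
    P=np.stack([(u-c["cx"])/c["fx"]*z,(v-c["cy"])/c["fy"]*z,z],-1)
    W=(P-t)@R; W[depth<=0]=np.nan; return W
def shot(n,name):
    im,d=camera(n); cv2.imwrite(f"pics/{name}.png",im); np.save(f"pics/{name}.npy",d); return im,d,cloud(n,d)
E
python3 - <<'E'
from h import *
for n in("scene","top"):
    im,d,W=shot(n,n+"0"); c,R,t=cal(n); print(n,-R.T@t,R[2],c["fx"])
s=env.get_state(); print(s)
a=cv2.imread("pics/scene0.png")
E
```

```text
scene [ 1.21282963 -1.04865485  1.02704695] [-0.43068932  0.70185513 -0.56736769] 465.3896002319723
top [0.42171327 0.02304191 1.40220421] [ 0.11106195 -0.0057491  -0.99379686] 350.3718062935735
{'time': 0.1, 'qpos': array([ 1.18689063,  0.47770222,  0.02237381,  1.55634157, -0.01152418,
        1.10927764, -0.08311631]), 'joint_velocities': array([-0.00052358,  0.00026243, -0.00092143, -0.00400952, -0.00133508,
        0.00116389,  0.00083552]), 'joint_torque': array([ 4.44931240e-03, -5.97757137e+01,  1.61388561e+00, -2.81954670e+01,
        1.29179089e-02,  5.05930628e-03, -5.94094203e-06]), 'tcp_pos': array([ 0.18369339, -0.64910341,  0.30303828]), 'orientation': array([-7.83341475e-04,  9.90508525e-01,  1.37448979e-01, -1.63304217e-04]), 'force': array([ 0.37410665,  0.52445645, -0.0993666 ]), 'torque': array([-0.00801504, -0.03852391, -0.0169348 ]), 'opening': 0.085649908340239}
```

View pics/scene0.png

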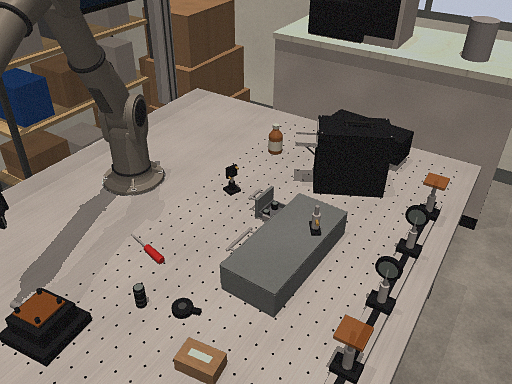

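View pics/top0.png

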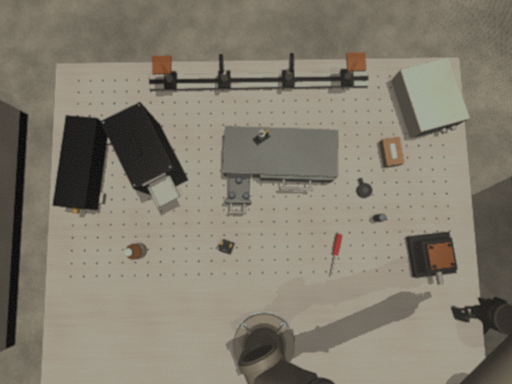

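Run:
```python
from h import *
W=cloud("top",np.load("pics/top0.npy")); Z=W[...,2]
def rect(lo,hi,u0,u1,v0,v1,name):
    m=np.zeros(Z.shape,bool); m[v0:v1,u0:u1]=True; m&=(Z>lo)&(Z<hi)
    n,l,st,_=cv2.connectedComponentsWithStats(m.astype(np.uint8))
    for i in range(1,n):
        if st[i,4]<12: continue
        P=W[l==i][:,:2].astype(np.float32); r=cv2.minAreaRect(P); 
        print(name,st[i,4],np.round(r[0],3),np.round(r[1],3),round(r[2],1),"z",np.round(np.median(Z[l==i]),3))
rect(.085,.11,215,345,115,190,"chest")
rect(.24,.262,95,200,90,215,"box")
rect(.262,.29,95,200,90,215,"handle")
rect(.17,.205,95,200,90,215,"ledge")
rect(.03,.4,50,110,100,215,"otherblack")
rect(.05,.1,215,345,150,215,"handles")
rect(.02,.2,210,245,230,260,"mirror"); rect(.02,.2,120,150,235,265,"bottle"); rect(.01,.1,350,395,170,230,"tube/sensor")
rect(.01,.3,400,460,50,140,"R")
rect(.11,.2,240,280,120,150,"on chest")
im=cv2.imread("pics/top0.png"); cv2.imwrite("pics/t0c.png",cv2.resize(im[90:260,90:350],None,fx=3,fy=3,interpolation=cv2.INTER_CUBIC))
im=cv2.imread("pics/scene0.png"); cv2.imwrite("pics/s0c.png",cv2.resize(im[100:310,210:430],None,fx=2.8,fy=2.8,interpolation=cv2.INTER_CUBIC))
```

```text
chest 5420 [ 0.725 -0.077] [0.437 0.197] 87.2 z 0.095
chest 13 [ 0.633 -0.063] [0.008 0.019] 0.7 z 0.088
box 3352 [0.721 0.416] [0.268 0.151] 26.8 z 0.255
handle 164 [0.737 0.424] [0.109 0.017] 26.3 z 0.274
ledge 50 [0.804 0.374] [0.144 0.001] 26.6 z 0.19
ledge 723 [0.614 0.328] [0.131 0.197] 60.6 z 0.191
otherblack 4252 [0.682 0.629] [0.226 0.36 ] 84.3 z 0.14
handles 3245 [ 0.661 -0.074] [0.435 0.152] 89.2 z 0.095
handles 189 [0.522 0.091] [0.102 0.052] 89.1 z 0.072
mirror 86 [0.375 0.136] [0.045 0.029] 68.3 z 0.106
bottle 284 [0.363 0.479] [0.06  0.057] 4.4 z 0.09
tube/sensor 205 [ 0.594 -0.415] [0.059 0.076] 80.5 z 0.02
tube/sensor 94 [ 0.473 -0.458] [0.028 0.03 ] 70.5 z 0.067
R 3901 [ 0.938 -0.679] [0.276 0.205] 13.8 z 0.099
on chest 70 [ 0.786 -0.013] [0.022 0.044] 22.7 z 0.153
```

View pics/t0c.png

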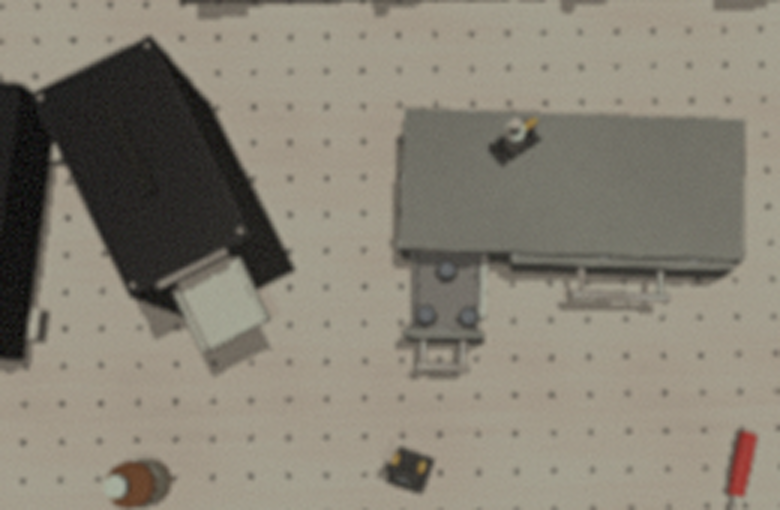

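View pics/s0c.png

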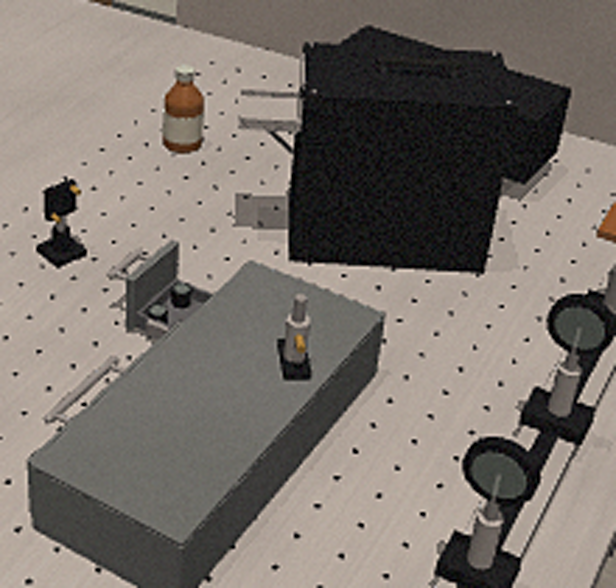

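```bash
cat >> h.py <<'E'
from scipy.spatial.transform import Rotation as Ro
def down(a):  # tool down, jaws open along world direction a (rad)
    y=np.array([np.cos(a),np.sin(a),0]); z=np.array([0,0,-1.]); x=np.cross(y,z)
    q=Ro.from_matrix(np.stack([x,y,z],1)).as_quat(); return np.r_[q[3],q[:3]]
E
python3 - <<'E'
from h import *
W=cloud("top",np.load("pics/top0.npy")); P=W.reshape(-1,3); P=P[~np.isnan(P[:,0])]
# chest frame fit using top surface z>0.09
S=P[(P[:,2]>.09)&(P[:,2]<.1)&(P[:,0]>.55)&(P[:,0]<.9)&(P[:,1]>-.35)&(P[:,1]<.2)]
r=cv2.minAreaRect(S[:,:2].astype(np.float32)); print("top",r)
yaw=np.deg2rad(r[2]-90) if r[2]>45 else np.deg2rad(r[2])
for yw in(yaw,):
    R=np.array([[np.cos(yw),-np.sin(yw)],[np.sin(yw),np.cos(yw)]]); L=(S[:,:2]-r[0])@R
    print("yaw",np.rad2deg(yw),np.percentile(L,[0.3,99.7],axis=0))
L=(P[:,:2]-r[0])@R
m=(P[:,2]>.05)&(P[:,2]<.075)&(L[:,0]<-.105)&(L[:,0]>-.35)&(abs(L[:,1])<.25)
for sgn,n in((1,"narrow"),(-1,"wide")):
    k=m&(L[:,1]>.07 if sgn>0 else L[:,1]<.06)
    H=np.histogram(L[k,0],bins=np.arange(-.35,-.10,.01)); print(n,[(round(b,2),int(h)) for h,b in zip(*H) if h])
    bar=k&(L[:,0]<np.percentile(L[k,0],3)+.012); print(L[bar].mean(0),np.percentile(L[bar,1],[2,98]),P[bar,2].mean())
# box
B=P[(P[:,2]>.245)&(P[:,2]<.262)&(P[:,0]>.5)&(P[:,0]<.95)&(P[:,1]>.2)&(P[:,1]<.6)]
b=cv2.minAreaRect(B[:,:2].astype(np.float32)); print("box",b)
yw=np.deg2rad(b[2]); R=np.array([[np.cos(yw),-np.sin(yw)],[np.sin(yw),np.cos(yw)]]); L=(B[:,:2]-b[0])@R; print(np.percentile(L,[.3,1,99,99.7],axis=0))
L=(P[:,:2]-b[0])@R
m=(P[:,2]>.18)&(P[:,2]<.205)&(L[:,0]<-.11)&(L[:,0]>-.3)&(abs(L[:,1])<.1)
print("ledge",np.percentile(L[m],[1,3,97,99],axis=0),np.median(P[m,2]))
m2=m&(P[:,2]>.194); print("cheeks",np.percentile(L[m2],[2,50,98],axis=0),m2.sum())
for p,a in(([.5,.09,.15],-3),([.5,.09,.15],87),([.45,-.14,.15],-3),([.59,-.14,.15],177),([.55,-.14,.15],87),([.57,.34,.3],117),([.57,.34,.3],-63)):
    q=kin.inverse_kinematics(p,down(np.deg2rad(a))); print(p,a,None if q is None else np.round(q,2))
E
```

```text
top ((0.7250086069107056, -0.07688289880752563), (0.43594804406166077, 0.19689446687698364), 86.81734466552734)
yaw -3.1826553344726562 [[-0.09042497 -0.21468941]
 [ 0.09646     0.2163262 ]]
narrow [(np.float64(-0.24), 34), (np.float64(-0.23), 25), (np.float64(-0.22), 12), (np.float64(-0.21), 10), (np.float64(-0.2), 16), (np.float64(-0.19), 1)]
[-0.23062265  0.1581776 ] [0.1238168  0.18853701] 0.0663087774288073
wide [(np.float64(-0.14), 69), (np.float64(-0.13), 31), (np.float64(-0.12), 10)]
[-0.13245272 -0.06816992] [-0.12677185 -0.00647646] 0.06690525912268466
box ((0.7206520438194275, 0.4155901074409485), (0.26758843660354614, 0.15125127136707306), 26.812515258789062)
[[-0.13206709 -0.07520014]
 [-0.12966957 -0.07458853]
 [ 0.13068367  0.07351146]
 [ 0.13246434  0.07468708]]
ledge [[-0.20706292 -0.06804561]
 [-0.20606053 -0.04376193]
 [-0.12064371  0.04228546]
 [-0.11972154  0.06384865]] 0.19120921598997187
cheeks [[-0.20476803 -0.06792431]
 [-0.15339628  0.01027736]
 [-0.11962645  0.06412383]] 163
[0.5, 0.09, 0.15] -3 [ 0.34  0.55 -0.81  2.04  0.56  0.79 -0.86]
[0.5, 0.09, 0.15] 87 [ 0.43  0.6  -0.93  2.03  0.65  0.84  0.64]
[0.45, -0.14, 0.15] -3 [ 0.56  0.41 -0.47  2.13  0.3   0.66 -0.16]
[0.59, -0.14, 0.15] 177 [-0.    0.55  0.18  1.86 -0.14  0.75 -2.95]
[0.55, -0.14, 0.15] 87 [ 0.64  0.58 -0.65  1.91  0.48  0.81  1.25]
[0.57, 0.34, 0.3] 117 [ 0.01  0.65 -0.99  1.54  0.56  1.26  0.98]
[0.57, 0.34, 0.3] -63 [-0.02  0.63 -0.94  1.54  0.53  1.24 -2.13]
```

```bash
cat >> h.py <<'E'
def fr(o,yaw):
    c,s=np.cos(yaw),np.sin(yaw)
    return lambda x,y,z: np.array([o[0]+c*x-s*y,o[1]+s*x+c*y,z])
CY=np.deg2rad(-3.18); CH=fr((.725,-.077),CY)
BY=np.deg2rad(26.8); BX=fr((.6046,.3570),BY)
H2=np.pi/2
def st(): s=env.get_state(); return round(s["time"],2),np.round(s["tcp_pos"],4),np.round(s["force"],1),round(s["opening"],4)
E
python3 - <<'E'
from h import *
env.grip(0,40); q=down(CY+H2)
env.reach(CH(-.275,.158,.25),q); print(st())
env.movel(CH(-.275,.158,.118),.2)
h=env.movel(CH(-.140,.158,.118),.1,stop_force=15); print(h,st(), "expected",CH(-.1485,.158,.118))
env.movel(CH(-.19,.158,.118),.2); env.movel(CH(-.20,.158,.25),.25)
env.grip(.032,40)
env.reach(CH(-.1325,-.067,.25),down(CY)); print(st())
shot("top","t1")
W=cloud("top",np.load("pics/t1.npy")); P=W.reshape(-1,3); 
c,s=np.cos(CY),np.sin(CY); L=(P[:,:2]-[.725,-.077])@np.array([[c,-s],[s,c]])
m=(P[:,2]>.055)&(P[:,2]<.075)&(L[:,0]<-.105)&(L[:,0]>-.35)&(abs(L[:,1]-.158)<.06); print("narrow bar",np.percentile(L[m,0],[5,50,95]) if m.any() else None)
E
```

```text
(3.67, array([0.4595, 0.0953, 0.2499]), array([ 0. , -0.8, -0.2]), -0.0001)
True (5.69, array([0.5881, 0.0889, 0.1172]), array([0.9, 0.5, 0.5]), 0.0001) expected [0.58549339 0.08899445 0.118     ]
(8.08, array([ 0.5889, -0.1349,  0.2499]), array([-0. ,  0.2,  1.1]), 0.0321)
narrow bar [-0.13808569 -0.13117977 -0.10906295]
```

Run:
```python
from h import *
print(env.movel(CH(-.1325,-.067,.114),.15,stop_force=10),st())
env.grip(0,50); print(st())
print(env.movel(CH(-.1325-.157,-.067,.114),.1,stop_force=40),st())
env.grip(.034); env.movel(CH(-.1325-.157,-.067,.25),.25); print(st())
env.goto_joints(kin.inverse_kinematics(CH(-.25,.16,.35),down(CY))); 
im,d,W=shot("top","t2"); cv2.imwrite("pics/t2c.png",cv2.resize(im[120:240,210:360],None,fx=5,fy=5,interpolation=cv2.INTER_CUBIC)); print(st())
```

```text
True (9.03, array([ 0.5878, -0.1359,  0.1139]), array([-3.4, -0.6,  9.1]), 0.032)
(9.35, array([ 0.5884, -0.136 ,  0.1135]), array([ 1.7, -0.2,  7.6]), 0.0097)
False (11.05, array([ 0.4331, -0.128 ,  0.1136]), array([  4.8,  -1.4, -12.4]), 0.0093)
(12.1, array([ 0.4315, -0.128 ,  0.2492]), array([-0.4,  0.3, -0.4]), 0.034)
(13.13, array([0.4841, 0.0944, 0.3485]), array([-0.2, -0.9,  1.6]), 0.0339)
```

View pics/t2c.png

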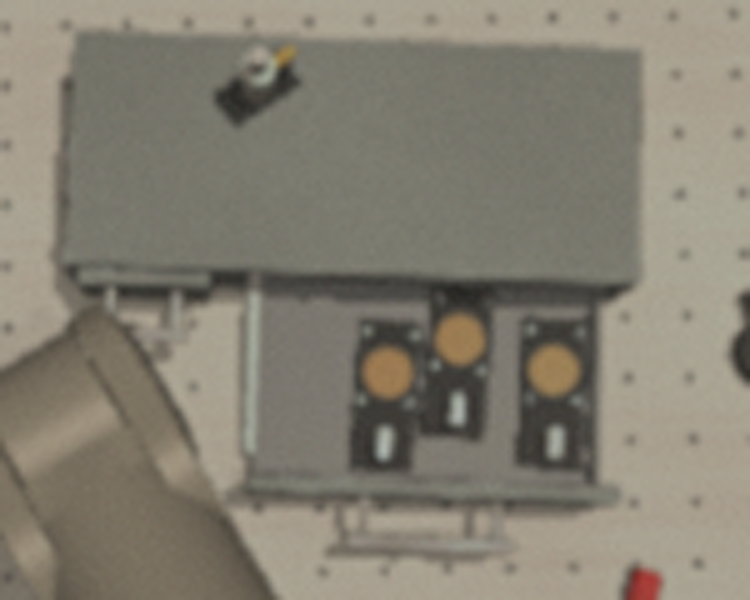

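```bash
cat >> h.py <<'E'
def onplane(n,uv,z):
    c,R,t=cal(n); uv=np.atleast_2d(uv); r=np.c_[(uv[:,0]-c["cx"])/c["fx"],(uv[:,1]-c["cy"])/c["fy"],np.ones(len(uv))]@R
    o=-R.T@t; return (o+r*((z-o[2])/r[:,2])[:,None])[:,:2]
def slides(name):
    im,d,W=shot("top",name); hsv=cv2.cvtColor(im,cv2.COLOR_BGR2HSV); out=[]
    roi=np.zeros(im.shape[:2],np.uint8); 
    c,R,t=cal("top"); 
    X=onplane("top",np.stack(np.meshgrid(np.arange(512),np.arange(384)),-1).reshape(-1,2),.02).reshape(384,512,2)
    roi=(X[...,0]>.4)&(X[...,0]<.75)&(X[...,1]>-.33)&(X[...,1]<.05)
    am=((hsv[...,0]>8)&(hsv[...,0]<22)&(hsv[...,1]>95)&(hsv[...,2]>90)&roi).astype(np.uint8)
    n,l,s,ce=cv2.connectedComponentsWithStats(am)
    dark=(hsv[...,2]<75).astype(np.uint8)
    for i in range(1,n):
        if s[i,4]<40: continue
        a=onplane("top",ce[i],.023)[0]
        # bright neutral pixels 25..60 mm from the window
        X45=onplane("top",np.stack(np.meshgrid(np.arange(512),np.arange(384)),-1).reshape(-1,2),.045).reshape(384,512,2)
        dd=np.linalg.norm(X45-a,axis=-1)
        w=np.where((dd>.025)&(dd<.062)&(hsv[...,2]>150)&(hsv[...,1]<60),1,0).astype(np.uint8)
        k,l2,s2,c2=cv2.connectedComponentsWithStats(w)
        if k<2: print("no fin",a); continue
        j=1+np.argmax(s2[1:,4]); f=onplane("top",c2[j],.045)[0]
        v=a-f; out.append((f,np.arctan2(v[1],v[0])))
        print("win",np.round(a,4),s[i,4],"fin",np.round(f,4),s2[j,4],"dist",round(np.hypot(*v),4),"yaw",round(np.rad2deg(out[-1][1]),1))
    return out
E
python3 - <<'E'
from h import *
slides("t3"); im=cv2.imread("pics/t3.png"); print(im[207:211,284:290].max(-1)); print(im[200,270:330].max(-1))
E
```

```text
win [ 0.5992 -0.1616] 75 fin [ 0.5445 -0.1565] 7 dist 0.055 yaw -5.3
win [ 0.5735 -0.2354] 69 fin [ 0.5693 -0.2805] 129 dist 0.0453 yaw 84.7
win [ 0.5739 -0.1037] 72 fin [ 0.519  -0.0977] 8 dist 0.0552 yaw -6.2
[[ 68 116 166 166 127  78]
 [ 67 125 173 163 120  75]
 [ 68 126 172 162 107  71]
 [ 63 123 172 157  99  63]]
[126 127 124 125 123 126 124 124 122 118  99 100 110  78  63  64  73  77
  75  63  79 104 108  85  75  70  66  64  56  69 128 171 155  85  61  61
  74 103 123 125 126 127 127 105  80  87  87  71  63  65  67  65  63  71
  98 120 104  94  89 122]
```

```bash
python3 - <<'E'
s=open('h.py').read()
i=s.index("        dd=np.linalg"); j=s.index("        v=a-f;")
s=s[:i]+'''        yaw=CY; V=hsv[...,2].astype(float); D=X45-a
        for _ in range(6):
            c_,s_=np.cos(yaw),np.sin(yaw); lx=D[...,0]*c_+D[...,1]*s_; ly=-D[...,0]*s_+D[...,1]*c_
            w=np.maximum(V-95,0)*((lx<-.037)&(lx>-.073)&(abs(ly)<.014))
            f=(X45*w[...,None]).sum((0,1))/w.sum(); yaw=np.arctan2(*(a-f)[::-1])
'''+s[j:].replace('s2[j,4]','int(w.sum())')
open('h.py','w').write(s)
E
cat >> h.py <<'E'
def pick(f,yaw):
    q=down(yaw+H2); env.grip(.026,60)
    env.reach([*f,.25],q); print(env.movel([*f,.0995],.15,stop_force=8),st())
    env.grip(0,70); print("gripped",st()); env.movel([*f,.34],.2); print("lifted",st())
E
python3 - <<'E'
from h import *
s=slides("t4"); s.sort(key=lambda e:-e[0][1])
pick(*s[0])
im,d,W=shot("scene","s1"); cv2.imwrite("pics/s1c.png",cv2.resize(im[90:290,130:380],None,fx=3,fy=3,interpolation=cv2.INTER_CUBIC))
E
```

```text
win [ 0.5994 -0.1615] 72 fin [ 0.5416 -0.1552] 965 dist 0.0582 yaw -6.3
win [ 0.5736 -0.2354] 71 fin [ 0.5151 -0.2305] 976 dist 0.0587 yaw -4.7
win [ 0.5735 -0.1033] 72 fin [ 0.5166 -0.0973] 1049 dist 0.0572 yaw -6.0
False (16.09, array([ 0.5172, -0.0972,  0.1002]), array([ 0.8,  0.2, -0.4]), 0.026)
gripped (16.38, array([ 0.5174, -0.0975,  0.1006]), array([ 0.2, -0.5,  6.6]), 0.0084)
lifted (17.73, array([ 0.516 , -0.0974,  0.3388]), array([-0.4, -0.7, -2.2]), 0.0082)
```

View pics/s1c.png

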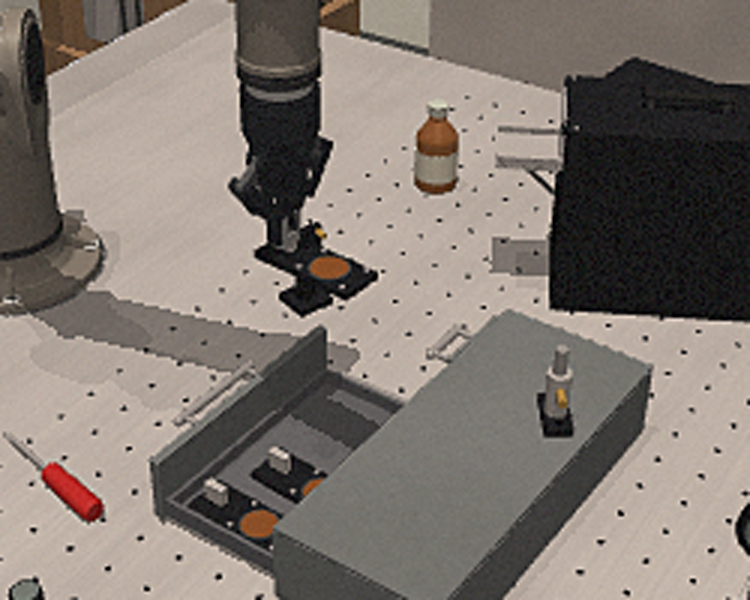

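```bash
cat >> h.py <<'E'
def post(name,xin=-.020):
    q=down(BY+H2)
    env.reach(BX(-.125,0,.34),q); print("at",st())
    env.movel(BX(-.112,0,.30),.15); h=env.movel(BX(-.112,0,.272),.04,stop_force=4); s=env.get_state()["tcp_pos"]; print("ledge contact",h,st())
    z=s[2]+.0012; env.movel(BX(-.112,0,z),.05)
    h=env.movel(BX(xin,0,z),.06,stop_force=12); print("in",h,st())
    env.grip(.034); env.dwell(.3); shot("scene",name+"a")
    p=env.get_state()["tcp_pos"]; env.movel([p[0],p[1],.36],.25); env.dwell(.3); print("up",st())
    im,d,W=shot("scene",name); cv2.imwrite(f"pics/{name}c.png",cv2.resize(im[70:220,250:430],None,fx=3,fy=3,interpolation=cv2.INTER_CUBIC))
E
python3 - <<'E'
from h import *
post("p1")
E
```

```text
at (19.26, array([0.494 , 0.2992, 0.3396]), array([-0.1, -0.8, -1. ]), 0.0083)
ledge contact True (20.29, array([0.5046, 0.3063, 0.2751]), array([-0.6,  0.7,  3.3]), 0.0086)
in False (22.23, array([0.5866, 0.3478, 0.2763]), array([ 0.2,  1.1, -1.7]), 0.0082)
up (23.73, array([0.5866, 0.3476, 0.3589]), array([-0.9,  0.4, -0.6]), 0.034)
```

View pics/p1c.png

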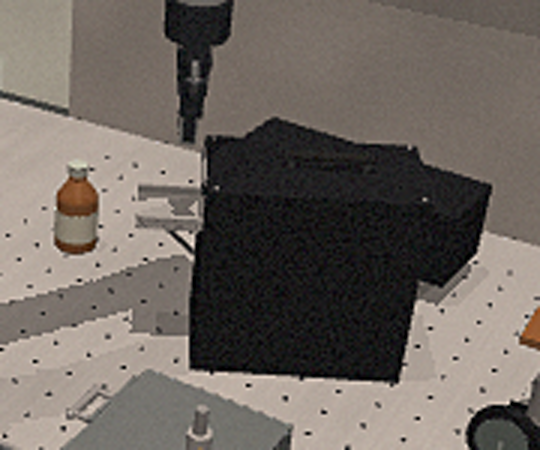

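```bash
cat >> h.py <<'E'
def ledge(name):
    im,d,W=shot("top",name); P=W.reshape(-1,3); c,s=np.cos(BY),np.sin(BY); L=(P[:,:2]-[.6046,.3570])@np.array([[c,-s],[s,c]])
    m=(L[:,0]>-.078)&(L[:,0]<.008)&(abs(L[:,1])<.03)&(P[:,2]<.24); z=P[m,2]
    print("ledge n",m.sum(),"z pct",np.round(np.nanpercentile(z,[5,50,95,99]),3),"max",np.nanmax(z))
    # image patch
    px=np.where(m)[0]; g=cv2.cvtColor(im,cv2.COLOR_BGR2GRAY).ravel()[px]; print("grey pct",np.percentile(g,[2,10,50,90]))
    return im
E
python3 - <<'E'
from h import *
env.movel(BX(-.2,-.12,.36),.25)
im=ledge("t5"); cv2.imwrite("pics/t5c.png",cv2.resize(im[100:230,90:350],None,fx=3,fy=3,interpolation=cv2.INTER_CUBIC))
E
```

```text
ledge n 486 z pct [0.    0.19  0.195 0.197] max 0.19844140777926092
grey pct [ 93.4 119.5 168.  171. ]
```

View pics/t5c.png

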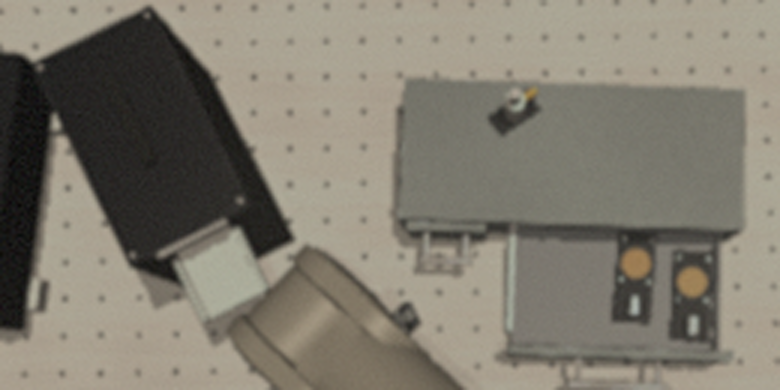

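Run:
```python
from h import *
s=slides("t6"); s.sort(key=lambda e:-e[0][1]); assert len(s)==2
pick(*s[0]); o=env.get_state()["opening"]; print(o); assert .006<o<.012
post("p2"); env.movel(BX(-.2,-.12,.36),.25); ledge("t7")
s=slides("t8")
```

```text
win [ 0.5999 -0.1618] 74 fin [ 0.5418 -0.1552] 983 dist 0.0584 yaw -6.5
win [ 0.5734 -0.2357] 67 fin [ 0.515  -0.2305] 989 dist 0.0586 yaw -5.0
False (27.57, array([ 0.5425, -0.1551,  0.1004]), array([ 0.4, -0. ,  0.8]), 0.0261)
gripped (27.87, array([ 0.5426, -0.1554,  0.1007]), array([-1. , -0.2,  5.8]), 0.0083)
lifted (29.22, array([ 0.5412, -0.1553,  0.3388]), array([ 0.5,  0. , -1.4]), 0.0078)
0.007829253555431648
at (30.89, array([0.4941, 0.2992, 0.3397]), array([ 0.2, -0.1, -1.9]), 0.0082)
ledge contact True (31.76, array([0.5048, 0.3067, 0.2871]), array([1.7, 0.5, 1.9]), 0.0078)
in False (33.69, array([0.5865, 0.3479, 0.2884]), array([-0.1, -0. , -2.5]), 0.008)
up (35.14, array([0.5867, 0.3476, 0.3589]), array([-0.5, -0.4, -0.1]), 0.0339)
ledge n 496 z pct [0.    0.194 0.213 0.226] max 0.22837720017562863
grey pct [ 32.  39. 123. 171.]
win [ 0.5734 -0.2355] 68 fin [ 0.5152 -0.2304] 1012 dist 0.0584 yaw -5.0
```

Run:
```python
from h import *
a=cv2.imread("pics/p2.png")[80:180,280:380]; b=cv2.imread("pics/t7.png")[155:225,120:205]
a=cv2.resize(a,(600,600),interpolation=cv2.INTER_CUBIC)[:, :]; b=cv2.resize(b,(600,494),interpolation=cv2.INTER_CUBIC)
cv2.imwrite("pics/v7.png",cv2.resize(np.hstack([a[:494],b]),(800,330)))
W=cloud("top",np.load("pics/t7.npy")); P=W.reshape(-1,3); c,s=np.cos(BY),np.sin(BY); L=(P[:,:2]-[.6046,.3570])@np.array([[c,-s],[s,c]])
m=(abs(L[:,1])<.04)&(L[:,0]>-.15)&(L[:,0]<.01)&(P[:,2]>.15)
for x in np.arange(-.14,.01,.01):
    k=m&(abs(L[:,0]-x)<.005); print(round(x,2),k.sum(), [ (round(y,2),round(float(np.median(P[k&(abs(L[:,1]-y)<.006),2])),3)) for y in(-.03,-.018,0,.018,.03) if (k&(abs(L[:,1]-y)<.006)).any()])
```

```text
-0.14 0 []
-0.13 0 []
-0.12 0 []
-0.11 0 []
-0.1 0 []
-0.09 0 []
-0.08 27 [(-0.03, 0.19), (-0.02, 0.189), (0, 0.191), (0.02, 0.187), (0.03, 0.188)]
-0.07 69 [(-0.03, 0.192), (-0.02, 0.19), (0, 0.19), (0.02, 0.192), (0.03, 0.191)]
-0.06 63 [(-0.03, 0.191), (-0.02, 0.191), (0, 0.192), (0.02, 0.192), (0.03, 0.191)]
-0.05 70 [(-0.03, 0.191), (-0.02, 0.192), (0, 0.193), (0.02, 0.191), (0.03, 0.189)]
-0.04 79 [(-0.03, 0.192), (-0.02, 0.204), (0, 0.206), (0.02, 0.205), (0.03, 0.192)]
-0.03 67 [(-0.03, 0.192), (-0.02, 0.204), (0, 0.224), (0.02, 0.205), (0.03, 0.19)]
-0.02 61 [(-0.03, 0.19), (-0.02, 0.204), (0, 0.224), (0.02, 0.203), (0.03, 0.193)]
-0.01 57 [(-0.03, 0.19), (-0.02, 0.202), (0, 0.223), (0.02, 0.202), (0.03, 0.192)]
0.0 140 [(-0.03, 0.2), (-0.02, 0.204), (0, 0.226), (0.02, 0.251), (0.03, 0.25)]
0.01 64 [(-0.03, 0.252), (-0.02, 0.252), (0, 0.229), (0.02, 0.253), (0.03, 0.199)]
```

View pics/v7.png

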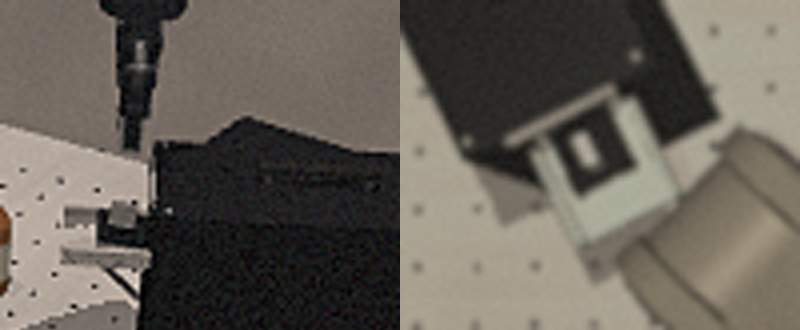

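```bash
cat >> h.py <<'E'
def push(name,xe=-.016):
    env.grip(0,40); q=down(BY+H2)
    env.movel(BX(-.085,0,.36),.25,rot=q); env.movel(BX(-.085,0,.269),.15,stop_force=10); print(st())
    print("push",env.movel(BX(xe,0,.269),.08,stop_force=12),st())
    env.movel(BX(-.04,0,.269),.15); env.movel(BX(-.05,0,.36),.25); env.movel(BX(-.2,-.12,.36),.25); ledge(name)
E
python3 - <<'E'
from h import *
push("t9")
E
```

```text
(38.31, array([0.529 , 0.3189, 0.2699]), array([ 0.2,  0.6, -0.5]), 0.0)
push False (39.33, array([0.5899, 0.3498, 0.269 ]), array([-0.2, -0.2, -0. ]), 0.0001)
ledge n 484 z pct [0.    0.19  0.194 0.196] max 0.19726141365752903
grey pct [ 95.32 120.   168.   170.  ]
```

```bash
sed -i 's/env.movel(BX(-.112,0,.30),.15); h=env.movel(BX(-.112,0,.272),.04,stop_force=4)/env.movel(BX(-.112,0,.280),.12); env.dwell(.3); h=env.movel(BX(-.112,0,.272),.03,stop_force=4)/' h.py
python3 - <<'E'
from h import *
s=slides("t10"); assert len(s)==1
pick(*s[0]); o=env.get_state()["opening"]; assert .006<o<.012
post("p3"); env.movel(BX(-.2,-.12,.36),.25); im=ledge("t11"); slides("t12")
cv2.imwrite("pics/t11c.png",cv2.resize(im[120:230,90:350],None,fx=3,fy=3,interpolation=cv2.INTER_CUBIC))
E
```

```text
win [ 0.5736 -0.2355] 70 fin [ 0.5152 -0.2304] 1006 dist 0.0586 yaw -5.0
False (44.19, array([ 0.5159, -0.2304,  0.1004]), array([ 0.3, -0. ,  0.3]), 0.0259)
gripped (44.48, array([ 0.516 , -0.2307,  0.1007]), array([-0.2, -0.3,  6.1]), 0.008)
lifted (45.83, array([ 0.5145, -0.2304,  0.3387]), array([-0.1, -0.2, -2.1]), 0.0084)
at (47.76, array([0.494 , 0.2993, 0.3397]), array([ 0.1, -0.4, -1.8]), 0.0083)
ledge contact True (48.98, array([0.505 , 0.3069, 0.2751]), array([-0.2,  0. ,  3.5]), 0.0082)
in False (50.92, array([0.5865, 0.3479, 0.2763]), array([-0.2,  0.3, -3. ]), 0.0083)
up (52.42, array([0.5867, 0.3476, 0.3589]), array([-0.3,  0. ,  0.5]), 0.0343)
ledge n 489 z pct [-0.     0.19   0.194  0.196] max 0.19764446585651751
grey pct [ 97.52 119.   168.   170.  ]
```

View pics/t11c.png

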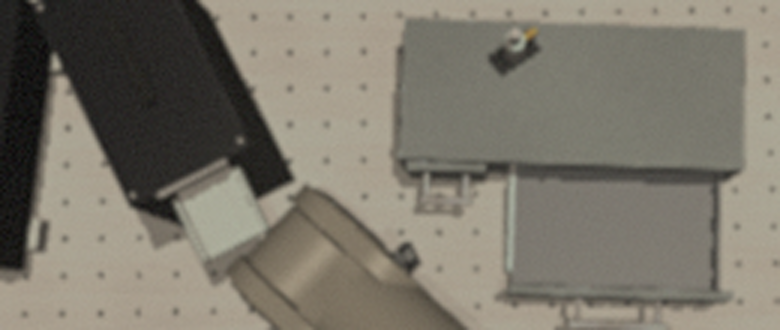

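Run:
```python
from h import *
a=cv2.imread("pics/top0.png").astype(int); b=cv2.imread("pics/t12.png").astype(int)
d=abs(a-b).max(-1)[170:215,140:182]; print("port diff max/mean",d[:22].max(),d.mean())
env.grip(.032,50)
env.reach(CH(-.2895,-.067,.25),down(CY)); env.movel(CH(-.2895,-.067,.114),.15,stop_force=12); print(st())
env.grip(0,50); print(st())
print(env.movel(CH(-.130,-.067,.114),.1,stop_force=30),st())
env.grip(.034); p=env.get_state()["tcp_pos"]; env.movel([p[0],p[1],.25],.25)
env.grip(0,40); env.reach(CH(-.19,-.067,.25),down(CY+H2)); env.movel(CH(-.19,-.067,.118),.2)
print(env.movel(CH(-.140,-.067,.118),.06,stop_force=15),st())
env.movel(CH(-.19,-.067,.118),.2); env.movel(CH(-.19,-.067,.3),.25)
env.reach([.184,-.65,.304],down(np.deg2rad(-74))) ; print(st())
im,d,W=shot("top","t13"); P=W.reshape(-1,3)
c,s=np.cos(CY),np.sin(CY); L=(P[:,:2]-[.725,-.077])@np.array([[c,-s],[s,c]])
for y0 in(.158,-.067):
    m=(P[:,2]>.055)&(P[:,2]<.075)&(L[:,0]<-.125)&(L[:,0]>-.35)&(abs(L[:,1]-y0)<.025); print("bar",y0,np.percentile(L[m,0],[5,50,95]))
a=cv2.imread("pics/top0.png").astype(int); d=abs(a-im).max(-1); print("port diff",d[170:215,140:182].max(),d[170:215,140:182].mean())
cv2.imwrite("pics/t13c.png",cv2.resize(im[90:270,90:390],None,fx=2.6,fy=2.6,interpolation=cv2.INTER_CUBIC))
im,_,_=shot("scene","s13")
v=np.hstack([cv2.resize(cv2.imread(f"pics/{n}.png")[115:205,285:365],(400,450),interpolation=cv2.INTER_CUBIC) for n in("scene0","s13")]); cv2.imwrite("pics/s13c.png",v)
```

```text
port diff max/mean 12 9.931746031746032
(56.1, array([ 0.4328, -0.1277,  0.1146]), array([0.5, 0.6, 0.3]), 0.0318)
(56.42, array([ 0.4332, -0.1279,  0.1151]), array([0. , 0.9, 4.6]), 0.0095)
False (58.17, array([ 0.5925, -0.1362,  0.1151]), array([1. , 1.1, 6.2]), 0.0097)
True (62.45, array([ 0.5765, -0.1357,  0.1172]), array([-0.2, -0.2,  0.1]), 0.0004)
(65.92, array([ 0.1855, -0.6493,  0.304 ]), array([-0.1, -0.2,  0.3]), -0.0002)
bar 0.158 [-0.13875718 -0.13458627 -0.12946494]
bar -0.067 [-0.13741677 -0.13337367 -0.12927091]
port diff 12 2.588888888888889
```

View pics/t13c.png

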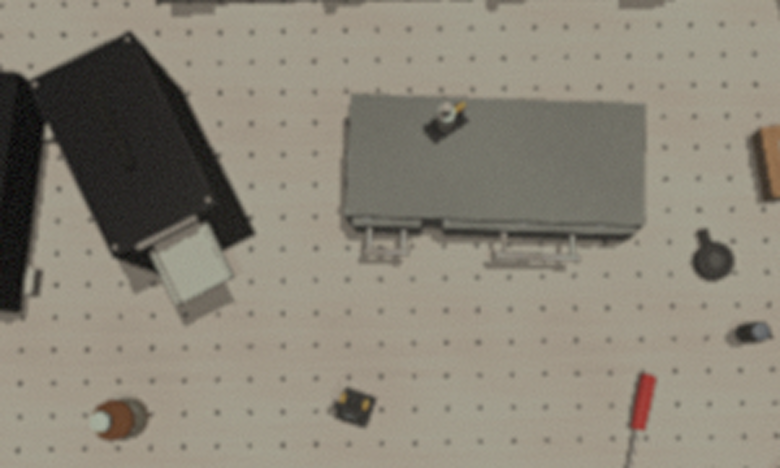

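View pics/s13c.png

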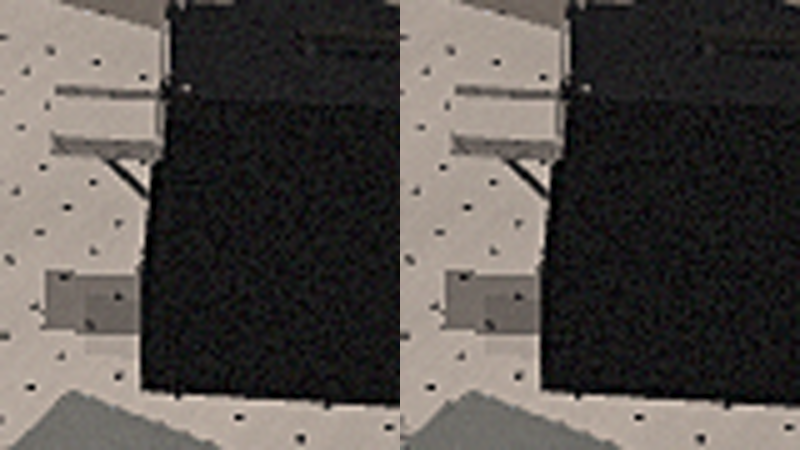

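Run:
```python
from h import *
env.dwell(.5); print(st()); job.job_done()
```

```text
(66.53, array([ 0.184, -0.65 ,  0.304]), array([-0.2,  0.4,  0.1]), 0.0)
the job is handed in; nothing more can be done
```

I shut the narrow drawer, opened the wide one, and posted all three slides found there (there was no fourth) through the flap. I then shut the wide drawer and handed the job in at about 66 s of the 210 s allowed.

**One slip:** the second slide's descent stopped about 12 mm too high, on a false force trigger. When let go it hung in the port, and a push on its tail with the closed fingers sent it in. The first and third dropped in by themselves.

**Last checks:**
- **Slides:** the wide drawer looked empty before it was shut, and the loading ledge is clear.
- **Flap:** the port area matches the starting pictures in both cameras, so the flap appears to hang shut.
- **Drawers:** both handle bars measured within about 2 mm of their shut position.
- **Other objects:** the mirror mount, lens tube, power sensor and bottle look to be in their starting places by eye; I did not measure them again.
- **Arm:** it is clear of everything.

None of these checks failed or disagreed. What I could not see is how the slides lie inside the box. That they are below 160 mm and at rest follows only from the clear ledge and the shut flap.

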